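Pack out a lino block in the proofing frame

TASK

Take up the free space between the lino block and the left-hand rail of the steel proofing frame: choose the two wooden spacers that together fill the gap snugly, and slide them in side by side from the open front, lying flat, stripes up, each until it meets the back rail, without forcing them. Leave the ink tin and the ink dabber standing where they are.

Things in the scene. Friction and masses are not known exactly. Their poses are not given: they have to be found in the camera images.
- frame: fixed U of three dark steel rails, 100 (its x) x 196.5 (y) x 30 mm high, no floor, open at its -x front (towards the robot, yaw within 0.2). Origin: footprint centre, worktop level. Rails 18 mm wide, front ends half-round. Inside: y -80.25 to +80.25 mm, x from mouth -50 to back rail +32 mm. One lino block sits against its right (-y) rail; the gap is between block and left (+y) rail
- gap_corner (a point): rear left inner corner of the frame at worktop level, where left rail and back rail meet: the gap runs from here to -y (to the block's side) and 82 mm to -x (to the mouth); axes as the frame's
- wide_block: fixed printing block, plywood with green lino, 82 (x) x 100 (y) x 30 mm high; origin: middle of its right (-y) face, worktop level; it extends 100 mm to +y. Front left corner rounded 10 mm. This or the narrow block sits in the frame, right face on the right rail, flush with the mouth; the other lies outside, left of the frame. With this one in, the gap is 60.5 mm wide
- narrow_block: fixed printing block, plywood with red lino, as the wide one but 82 mm in y; origin: middle of its right (-y) face, worktop level. With this one in the frame the gap is 78.5 mm wide
- spacer_20: loose wooden spacer with two yellow stripes on top, 90 mm long (its x), 20 mm wide (its y), 34 mm high, upright corners rounded 5 mm, 70 to 200 g. Origin: centre of its underside. Fully home it sticks 8 mm out of the frame's mouth.
- spacer_28: loose wooden spacer with two blue stripes on top, 90 mm long (its x), 28 mm wide (its y), 34 mm high, upright corners rounded 5 mm, 70 to 200 g. Origin: centre of its underside. Fully home it sticks 8 mm out of the frame's mouth.
- spacer_38: loose wooden spacer with two green stripes on top, 90 mm long (its x), 38 mm wide (its y), 34 mm high, upright corners rounded 5 mm, 70 to 200 g. Origin: centre of its underside. Fully home it sticks 8 mm out of the frame's mouth.
- spacer_48: loose wooden spacer with two red stripes on top, 90 mm long (its x), 48 mm wide (its y), 34 mm high, upright corners rounded 5 mm, 70 to 200 g. Origin: centre of its underside. Fully home it sticks 8 mm out of the frame's mouth.
- ink_tin: bystander: loose closed ink tin, 71 mm across, 62 mm high, origin at the centre of its underside
- ink_dabber: bystander: loose wooden ink dabber with a knob, 64 mm across, 83 mm high, origin at the centre of its underside
Not all that is in view belongs to the job. Leave any pink or purple look-alike of the spacer_48 alone.

How it is judged:
By the outcome, as a careful person would: the job done as asked, in the order asked, and still so for the second after the job is handed in, with the robot touching nothing.
It also fails if it takes over 72 s, if anything falls off the work surface, if the arm or the gripper's body presses on something with over 40 N, if the wrist force passes 120 N, or if a joint passes its speed limit or range.

ROBOT

A 6-joint arm with a two-finger parallel gripper is mounted at the origin on the work surface; the furniture and walls round the work are solid. World frame = base frame: x ahead of the robot, y to its left, z up, the work surface at z = 0. Lengths are in mm, angles in rad, forces in N, time in s.
With the tool pointing down it reaches from about 300 to 750 mm from the base axis. Payload 8.5 kg.
Tool frame: the origin (TCP) lies at the very end of the fingers, on their centre line; the grasp point (between the pads) lies 19 mm behind it; z points along the fingers, y is the line along which they close (so a half turn about z gives the same grasp; the last joint's range is limited). The gripper opens to 88 mm and grips with 3 to 60 N. Pads are 18 mm wide; open, the fingers measure 123 mm over their backs; the gripper's body (75 mm by 187 mm) begins 45 mm behind the grasp point.
Start: joints at [1.074, 0.381, 1.297, -0, 1.464, -0.215], TCP at [152.938, 528.29, 203.848] pointing down, gripper open.
Joint ranges: [-3.11, 3.11], [-0.89, 2.33], [0.22, 2.48], [-1.42, 4.56], [0.17, 2.85], [-2.88, 2.88]. Speed limits (rad/s): [2.39, 2.39, 3.14, 3.14, 3.14, 3.14].

INTERFACE

Orientations are given as [roll, pitch, yaw] about the fixed x, y, z axes, in that order (R = Rz(yaw) Ry(pitch) Rx(roll)).
In Python, from cell import status, imaging, job_done, spotter gives the robot as it stands.
- The arm moves only by the tool apply_moves, never from a script. Its arguments are lists of equal length, an entry for each row: "translation": the shift along the tool's x, y, z in cm, a list of three; "rot": the turn, a rotation vector about the tool's x, y, z in degrees, a list of three; "grip": the opening, from -1 (shut) to 1 (fully open). In form: {"translation": [[dx, dy, dz], ...], "rot": [[wx, wy, wz], ...], "grip": [grip, ...]}. A call has 1 to 5 rows; each row is the pose to reach, as a shift and turn from the pose commanded when the call began, along the tool's axes at that moment; what a row does not reach only later rows make up. A row lasts 1/10 s, in which the tool goes at most 50 mm and 8.59 degrees, less where a joint would pass 70% of its speed; a pose out of reach is approached as far as the arm can. A call with a gripper value outside its range is refused whole. The fingers move at their own pace and stop on an object; "squeeze" is the grip in N (left out, the last holds). Time passes only in rows, so rows that repeat a pose let the fingers close. It gives the time, the measured TCP pose, the force, the opening and the grip force at its end, in the units of the state.
- status.sense(): the state, without advancing time (a new reading comes with each control period).
- imaging.camera(name): name is "scene" or "side" or "wrist"; returns a dict with "image" (420x560x3 uint8, red, green, blue), "intrinsics" (3x3 intrinsics, pixels), "extrinsics" (4x4, takes a point from camera to world coordinates). Camera axes: x right, y down, z forward; pixel columns grow to the right and rows downward; lengths in mm; the calibration is good to about 2 mm. A picture is of the moment at which its call begins. There is no depth.
- job_done(): hands the job in; it is judged then, once.
Trained networks look in the newest picture that a camera, given by its name, has taken for a name from the list of things; names that differ only in an ending like _2 or _b are one class to them, and where a whole thing is asked for, a point or a joint stands for the part that bears it (a point fixed in the world has none). Each returns a list of dicts, best first, with "p" (0 to 1); they miss things now and then, are a little off and sometimes report something else, mostly with a low value. They report only what shows in the picture. A call takes as long as a camera call. They do not tell look-alikes from the thing itself.
- spotter.boxes_of(query, camera): "at" ([x, y, z] in mm, in world coordinates, good to about 4 mm: the middle of the surface that is visible of it).
- spotter.cut_out(query, camera): "mask" (420x560 bool, what is visible of it).
- spotter.tip_of(query, camera): "at" ([x, y, z] in mm, in world coordinates, good to about 4 mm: a listed point, or the origin of a listed thing).
The state is a dict: "t": time; "joint_pos": joint angles; "joint_velocities": joint speeds; "joint_efforts": joint torques, N m; "tool_pos": TCP position; "ee_rot": TCP orientation; "contact_force": force on the tool from outside, world axes, zero at the start; "ft_torque": the same for the moment, N m; "opening": finger opening in mm; "grip_force": force on a finger pad.
Only numpy, scipy, OpenCV 4.12 (cv2) and the standard library are available. Lean on these libraries where they do the work, as an engineer would, in place of code of your own. Each camera call takes 0.05 s, during which the arm holds its last target. There are 200 camera calls.

## Working session

There is one attempt and no reset: what is moved stays moved. The work goes in short steps, Python scripts to look and compute and a tool call to move; the robot and the scene stay as the last step left them, time stands still between calls to the robot, and variables do not carry over. Pictures are saved under pics/ and viewed, at most 10 in all, crops included, and the job is handed in when it is done.

Besides the shell and the picture viewer there is one more tool, called in YAML: its name, and indented under it one key for each argument. apply_moves: Moves the arm, as the interface text tells. Its arguments: {"type":"object","properties":{"translation":{"type":"array"},"rot":{"type":"array"},"grip":{"type":"array"},"squeeze":{"type":"number"}},"required":["translation","rot","grip"]}

```bash
mkdir -p pics; ls; cat > h.py <<'E'
import numpy as np,cv2
from cell import status,imaging,job_done,spotter
def shot(n,f=None):
    c=imaging.camera(n)
    if f: cv2.imwrite('pics/'+f,cv2.cvtColor(c['image'],cv2.COLOR_RGB2BGR))
    return c
def px2w(c,px,z):
    px=np.atleast_2d(np.array(px,float)); K=c['intrinsics'];T=c['extrinsics']
    d=np.c_[px,np.ones(len(px))]@np.linalg.inv(K).T@T[:3,:3].T
    o=T[:3,3]; return o+d*((z-o[2])/d[:,2])[:,None]
def w2px(c,P):
    P=np.atleast_2d(P);T=np.linalg.inv(c['extrinsics']);q=(P@T[:3,:3].T+T[:3,3])@c['intrinsics'].T
    return q[:,:2]/q[:,2:]
E
python3 - <<'E'
from h import *
a=shot('scene','s1.png');b=shot('side','d1.png')
for n in ['frame','gap_corner','wide_block','narrow_block','spacer_20','spacer_28','spacer_38','spacer_48','ink_tin','ink_dabber']:
    for cam,c in(('scene',a),('side',b)):
        r=spotter.tip_of(n,cam)
        for q in r[:3]: print(n,cam,round(q['p'],2),np.round(q['at']),np.round(w2px(c,q['at'])[0]))
s=status.sense();print(s['tool_pos'],s['ee_rot'],s['t'])
E
```

```text
pics
frame scene 0.56 [644. 103.  -3.] [306. 214.]
frame side 0.92 [643. 108.   1.] [323. 219.]
gap_corner scene 0.6 [669. 183.   1.] [292. 206.]
gap_corner side 0.93 [666. 185.   2.] [323. 203.]
wide_block scene 0.76 [627. 216.  -0.] [279. 209.]
wide_block scene 0.27 [ 457. -205.    2.] [359. 259.]
wide_block side 0.6 [625. 210.  -4.] [308. 201.]
narrow_block scene 0.6 [636.  19.   0.] [324. 220.]
narrow_block side 0.64 [635.  25.  -0.] [328. 237.]
spacer_20 scene 0.78 [330. 152.   2.] [244. 246.]
spacer_20 scene 0.77 [486. -55.   1.] [322. 243.]
spacer_20 scene 0.76 [ 625. -133.    4.] [361. 231.]
spacer_20 side 0.76 [ 456. -204.   -0.] [282. 305.]
spacer_20 side 0.72 [481. -56.  -4.] [280. 264.]
spacer_20 side 0.63 [ 622. -129.   -2.] [339. 275.]
spacer_28 scene 0.78 [330. 152.   2.] [244. 246.]
spacer_28 scene 0.77 [486. -55.   1.] [322. 243.]
spacer_28 scene 0.76 [ 625. -133.    4.] [361. 231.]
spacer_28 side 0.76 [ 456. -204.   -0.] [282. 305.]
spacer_28 side 0.72 [481. -56.  -4.] [280. 264.]
spacer_28 side 0.63 [ 622. -129.   -2.] [339. 275.]
spacer_38 scene 0.78 [330. 152.   
[... 226 characters left out ...]
_38 side 0.63 [ 622. -129.   -2.] [339. 275.]
spacer_48 scene 0.78 [330. 152.   2.] [244. 246.]
spacer_48 scene 0.77 [486. -55.   1.] [322. 243.]
spacer_48 scene 0.76 [ 625. -133.    4.] [361. 231.]
spacer_48 side 0.76 [ 456. -204.   -0.] [282. 305.]
spacer_48 side 0.72 [481. -56.  -4.] [280. 264.]
spacer_48 side 0.63 [ 622. -129.   -2.] [339. 275.]
ink_tin scene 0.63 [ 661. -337.   -2.] [422. 243.]
ink_tin side 0.76 [ 661. -340.    0.] [384. 337.]
ink_tin side 0.16 [635.  25.   3.] [328. 236.]
ink_dabber scene 0.5 [ 450. -362.    1.] [407. 276.]
ink_dabber side 0.92 [ 452. -358.    3.] [295. 358.]
[152.91342645 528.30227765 203.86206515] [ 3.14157552e+00 -1.29637620e-05  2.85987114e+00] 1.1
```

```bash
python3 - <<'E'
import cv2,numpy as np
a=cv2.imread('pics/s1.png')[170:310,210:450];b=cv2.imread('pics/d1.png')[170:400,240:420]
cv2.imwrite('pics/s1c.png',cv2.resize(a,(800,467),interpolation=cv2.INTER_CUBIC))
cv2.imwrite('pics/d1c.png',cv2.resize(b,(470,600),interpolation=cv2.INTER_CUBIC))
E
```

```text
(no output)
```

View pics/s1c.png

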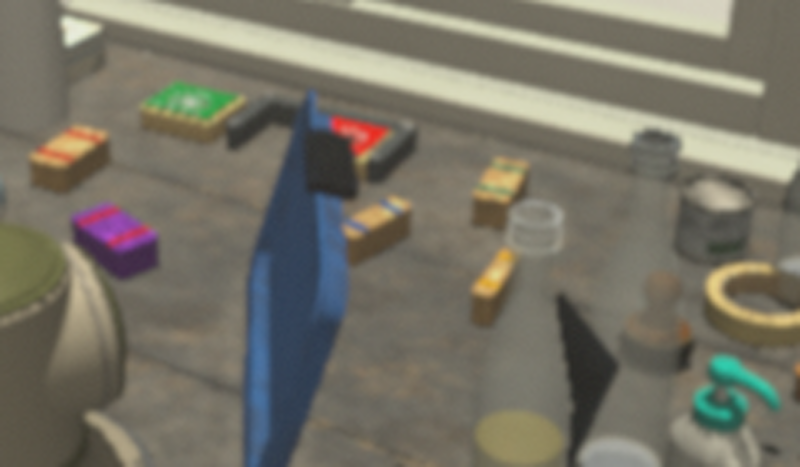

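View pics/d1c.png

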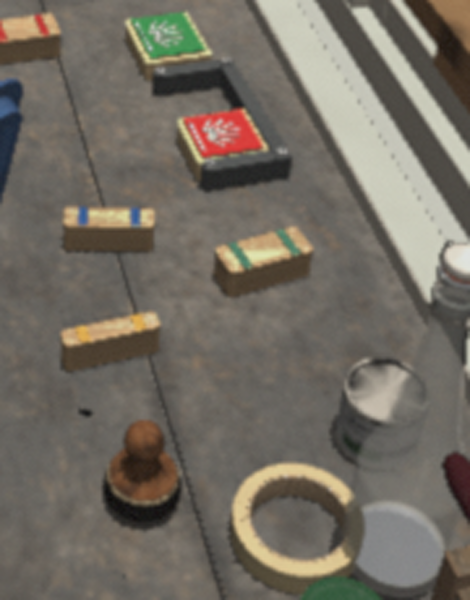

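View pics/d1.png

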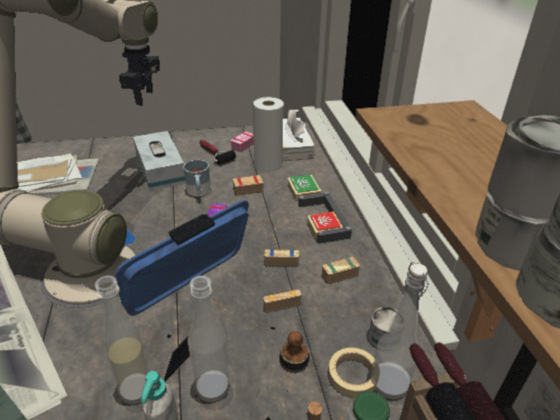

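```bash
python3 - <<'E'
from h import *
a=shot('scene');b=shot('side')
print(a['extrinsics'][:3,3],b['extrinsics'][:3,3],a['intrinsics'][0])
print(px2w(a,[(231,215),(244,242)],34))
for n in ['spacer_48']:
    for cam,c in(('scene',a),('side',b)):
        for q in spotter.tip_of(n,cam): print(cam,round(q['p'],2),np.round(q['at']),np.round(w2px(c,q['at'])[0]))
        for q in spotter.cut_out(n,cam):
            m=q['mask'];ys,xs=np.nonzero(m);print('mask',round(q['p'],2),m.sum(),xs.mean(),ys.mean(),c['image'][m].mean(0).round())
for n in ['red48']: print(w2px(b,[[400,250,34]]))
E
```

```text
[-631.16031507 -679.41260078  746.92266255] [ 286.80779451 -970.14970038  850.91174841] [440.99741689   0.         284.21922397]
[[435.16480144 294.2631205   34.        ]
 [307.50691418 131.56628087  34.        ]]
scene 0.92 [328. 152.   1.] [244. 246.]
scene 0.86 [447. 302.   4.] [232. 221.]
scene 0.67 [482. -57.   1.] [322. 243.]
scene 0.6 [ 624. -130.    1.] [360. 231.]
scene 0.58 [ 457. -204.   -2.] [359. 260.]
scene 0.51 [473. 599.   2.] [180. 201.]
mask 0.76 403 245.25558312655087 241.49379652605458 [116.  62. 111.]
mask 0.76 204 178.75980392156862 197.23529411764707 [171. 105. 115.]
mask 0.75 258 322.984496124031 238.25968992248062 [125. 107.  82.]
mask 0.7 260 359.65 226.91923076923078 [145. 128.  88.]
mask 0.44 150 356.88666666666666 256.87333333333333 [151. 124.  77.]
mask 0.16 384 306.5260416666667 208.39583333333334 [83. 80. 73.]
side 0.88 [471. 602.  -0.] [243. 146.]
side 0.85 [ 453. -204.   -3.] [281. 306.]
side 0.76 [481. -55.   2.] [280. 262.]
side 0.72 [451. 308.  -2.] [249. 189.]
side 0.7 [ 626. -133.   -0.] [341. 276.]
mask 0.83 466 247.293991416309 184.87982832618025 [136. 104.  79.]
mask 0.76 329 242.03951367781156 141.55927051671733 [144.  97. 108.]
mask 0.75 679 339.64064801178205 270.26509572901324 [127. 116.  88.]
mask 0.72 571 280.9772329246935 257.6042031523643 [120. 107.  87.]
mask 0.56 602 281.5 300.40531561461796 [128. 107.  77.]
[[234.76523627 191.4012442 ]]
```

```bash
python3 - <<'E'
from h import *
a=shot('scene');b=shot('side')
print('mug base, towel base, case bl, br, blue-right-bottom',px2w(b,[(198,193),(268,170),(128,308),(222,262),(248,238)],0).round())
# case height: top-right corner ray; assume
print('spacer48 top ends',px2w(b,[(234,181),(262,179)],34).round())
print('tape(350,370)',px2w(b,[(350,370)],0).round())
w=shot('wrist');print(w['extrinsics'].round(3),w['intrinsics'].round(1))
E
```

```text
mug base, towel base, case bl, br, blue-right-bottom [[ 289.  312.    0.]
 [ 533.  412.    0.]
 [  98. -145.   -0.]
 [ 331.  -26.    0.]
 [ 413.   60.    0.]]
spacer48 top ends [[405. 309.  34.]
 [494. 305.  34.]]
tape(350,370) [[ 560. -407.    0.]]
[[ 2.78000e-01  9.27000e-01  2.52000e-01  8.78630e+01]
 [ 9.60000e-01 -2.69000e-01 -7.30000e-02  5.48015e+02]
 [ 0.00000e+00  2.63000e-01 -9.65000e-01  3.84883e+02]
 [ 0.00000e+00  0.00000e+00  0.00000e+00  1.00000e+00]] [[318.9   0.  280. ]
 [  0.  318.9 208.7]
 [  0.    0.    1. ]]
```

apply_moves:
  translation:
    - [-32.8,-13.7,0]
    - [-32.8,-13.7,0]
    - [-32.8,-13.7,0]
    - [-32.8,-13.7,0]
    - [-32.8,-13.7,0]
  rot:
    - [0,0,-16.14]
    - [0,0,-16.14]
    - [0,0,-16.14]
    - [0,0,-16.14]
    - [0,0,-16.14]
  grip: [1,1,1,1,1]

```text
t: 2.05
tool_pos: [341.6, 376.3, 204.0]
ee_rot: [3.141, 0.0, -3.141]
contact_force: [0.7, 0.4, -0.2]
opening: 88.2
grip_force: 0.0
```

apply_moves:
  translation:
    - [-8.2,-6.6,0]
    - [-8.2,-6.6,0]
    - [-8.2,-6.6,0]
    - [-8.2,-6.6,0]
  rot:
    - [0,0,0]
    - [0,0,0]
    - [0,0,0]
    - [0,0,0]
  grip: [1,1,1,1]

```text
t: 2.45
tool_pos: [423.0, 311.0, 203.6]
ee_rot: [-3.142, -0.001, 3.139]
contact_force: [-0.8, 0.6, 0.9]
opening: 88.0
grip_force: 0.0
```

```bash
cat >> h.py <<'E'
def tops(c,name,cam='wrist',z=34):
    """top-face fits from cut-out masks: project edges at height z"""
    out=[]
    for q in spotter.cut_out(name,cam):
        m=q['mask'].astype(np.uint8)
        cs,_=cv2.findContours(m,cv2.RETR_EXTERNAL,cv2.CHAIN_APPROX_NONE)
        k=max(cs,key=cv2.contourArea)[:,0,:]
        P=px2w(c,k,z)[:,:2]
        out.append((q['p'],cv2.minAreaRect(P.astype(np.float32)),c['image'][q['mask']].mean(0).round(),k.mean(0).round()))
    return out
E
python3 - <<'E'
from h import *
w=shot('wrist','w1.png');s=status.sense();print(s['t'],s['tool_pos'],s['ee_rot'])
for r in tops(w,'spacer_48'): print(r)
for n in['spacer_48','gap_corner','frame','narrow_block']:
    for q in spotter.tip_of(n,'wrist'): print(n,q['p'],q['at'])
E
```

```text
2.5 [422.01149481 311.89359165 203.73789965] [ 3.14142194e+00 -6.07853322e-04  3.14086301e+00]
(0.77, ((466.2705993652344, 592.2453002929688), (111.22364044189453, 58.122188568115234), 43.87376022338867), array([219., 151., 164.]), array([523., 219.]))
(0.65, ((444.292236328125, 305.57635498046875), (93.54630279541016, 48.25154113769531), 4.0376739501953125), array([202., 153., 112.]), array([275., 202.]))
(0.65, ((332.6806640625, 156.31033325195312), (100.00883483886719, 48.41780090332031), 72.10588836669922), array([202.,  90., 180.]), array([129.,  99.]))
(0.52, ((479.05694580078125, -13.275777816772461), (1.1548259258270264, 56.824161529541016), 76.87015533447266), array([101.,  79.,  54.]), array([  0., 232.]))
spacer_48 0.77 [468.4, 601.1, 0.8]
spacer_48 0.75 [332.6, 148.0, 2.3]
spacer_48 0.63 [448.0, 303.9, 1.5]
gap_corner 0.83 [671.6, 182.9, 3.5]
```

View pics/w1.png

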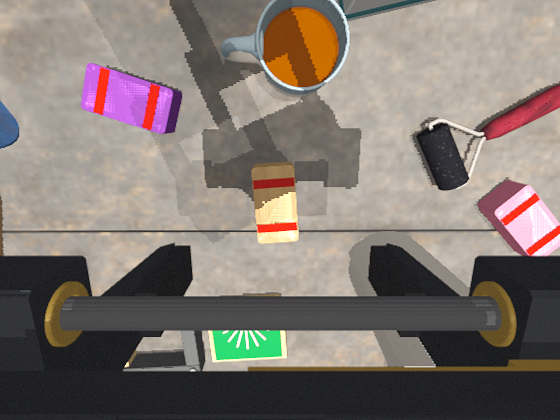

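```bash
python3 - <<'E'
from h import *
w=shot('wrist')
print(px2w(w,[(300,97),(262,45),(348,45)],90).round(),px2w(w,[(300,97)],70).round())
s=status.sense();print(s['tool_pos'],s['ee_rot'])
E
```

```text
[[333. 331.  90.]
 [291. 298.  90.]
 [291. 371.  90.]] [[331. 332.  70.]]
[421.58919589 312.50486494 204.02586482] [ 3.14149190e+00  1.89625722e-04 -3.14000642e+00]
```

apply_moves:
  translation:
    - [-0.64,-0.85,5]
    - [-0.64,-0.85,10]
    - [-0.64,-0.85,15]
    - [-0.64,-0.85,18]
    - [-0.64,-0.85,19.9]
  rot:
    - [0,0,-3.9]
    - [0,0,-3.9]
    - [0,0,-3.9]
    - [0,0,-3.9]
    - [0,0,-3.9]
  grip: [1,1,1,1,1]

```text
t: 3.3
tool_pos: [427.3, 303.2, 2.5]
ee_rot: [-3.141, -0.003, -3.073]
contact_force: [0.5, 0.2, 0.2]
opening: 88.4
grip_force: 0.0
```

apply_moves:
  translation:
    - [0,0,0]
    - [0,0,0]
    - [0,0,0]
    - [0,0,0]
    - [0,0,0]
  rot:
    - [0,0,0]
    - [0,0,0]
    - [0,0,0]
    - [0,0,0]
    - [0,0,0]
  grip: [1,-1,-1,-1,-1]
  squeeze: 20

```text
t: 3.8
tool_pos: [429.1, 303.4, 5.7]
ee_rot: [3.141, 0.002, -3.074]
contact_force: [0.2, 0.2, 0.8]
opening: 58.2
grip_force: 0.0
```

apply_moves:
  translation:
    - [0,0,0]
    - [0,0,0]
    - [0,0,0]
    - [0,0,0]
    - [0,0,0]
  rot:
    - [0,0,0]
    - [0,0,0]
    - [0,0,0]
    - [0,0,0]
    - [0,0,0]
  grip: [-1,-1,-1,-1,-1]

```text
t: 4.3
tool_pos: [428.7, 303.2, 4.8]
ee_rot: [-3.142, -0.0, -3.074]
contact_force: [-0.1, -0.1, -0.1]
opening: 18.4
grip_force: 0.0
```

```bash
python3 - <<'E'
from h import *
w=shot('wrist','w2.png');b=shot('side','d2.png')
cv2.imwrite('pics/d2c.png',cv2.resize(cv2.imread('pics/d2.png')[100:260,140:360],(800,582)))
print(w['extrinsics'][:3,3],status.sense()['opening'])
for q in spotter.tip_of('spacer_48','side'): print(q['p'],q['at'])
E
```

```text
[361.17407757 299.6447276  185.87526318] 10.497607721786144
0.92 [453.5, -201.9, -4.4]
0.9 [447.6, 305.8, -3.3]
0.79 [482.0, -56.5, 1.4]
0.65 [622.7, -129.6, 1.1]
```

View pics/d2c.png

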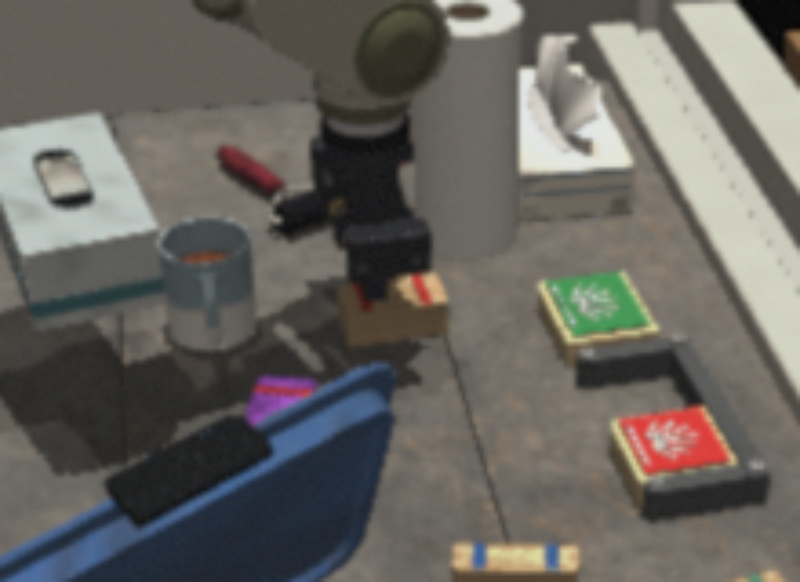

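View pics/w2.png

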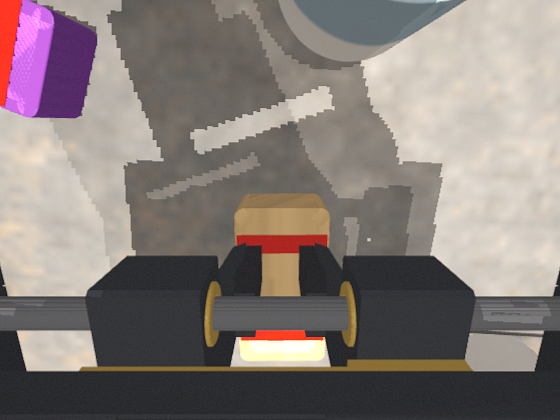

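```bash
python3 - <<'E'
from h import *
b=shot('side','d3.png')
P=[(429,y,z) for y in(303,) for z in(5,34,40,69,104,140)]
q=w2px(b,P);print(((q-[215,140])*12).round())
cv2.imwrite('pics/d3c.png',cv2.resize(cv2.imread('pics/d3.png')[140:202,215:281],None,fx=9,fy=9,interpolation=cv2.INTER_CUBIC))
print(((q-[215,140])*9).round(), status.sense()['opening'])
E
```

```text
[[326. 588.]
 [322. 496.]
 [321. 477.]
 [317. 383.]
 [313. 267.]
 [308. 144.]]
[[244. 441.]
 [242. 372.]
 [241. 358.]
 [238. 287.]
 [235. 200.]
 [231. 108.]] 2.0573907026869636
```

View pics/d3c.png

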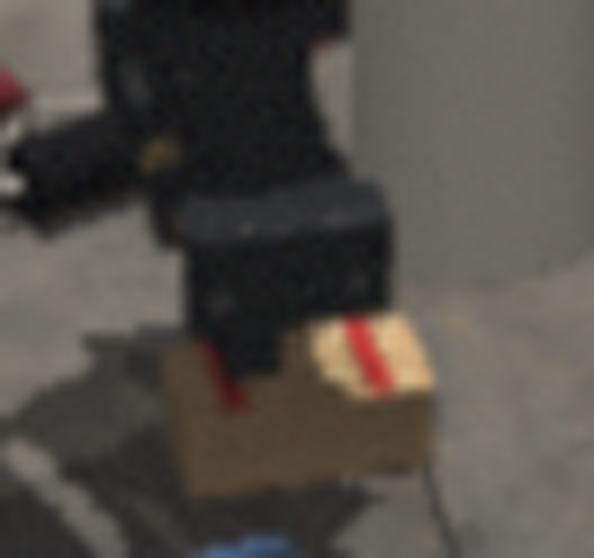

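apply_moves:
  translation:
    - [0,0,0]
    - [0,0,0]
    - [0,0,0]
    - [0,0,0]
    - [0,0,0]
  rot:
    - [0,0,0]
    - [0,0,0]
    - [0,0,0]
    - [0,0,0]
    - [0,0,0]
  grip: [1,1,1,1,1]

```text
t: 5.0
tool_pos: [428.7, 303.2, 4.9]
ee_rot: [-3.142, -0.0, -3.074]
contact_force: [0.3, -0.8, 0.2]
opening: 40.4
grip_force: 0.0
```

apply_moves:
  translation:
    - [0,0,0]
    - [0,0,0]
    - [0,0,0]
    - [0,0,0]
    - [0,0,0]
  rot:
    - [0,0,0]
    - [0,0,0]
    - [0,0,0]
    - [0,0,0]
    - [0,0,0]
  grip: [1,1,1,1,1]

```text
t: 5.5
tool_pos: [428.7, 303.3, 4.9]
ee_rot: [-3.142, -0.0, -3.074]
contact_force: [-0.4, -0.1, -0.1]
opening: 79.9
grip_force: 0.0
```

apply_moves:
  translation:
    - [0,0,0.3]
    - [0,0,0.6]
    - [0,0,0.6]
  rot:
    - [0,0,0]
    - [0,0,0]
    - [0,0,0]
  grip: [1,1,1]

```text
t: 5.8
tool_pos: [428.5, 303.1, -1.6]
ee_rot: [-3.141, -0.001, -3.074]
contact_force: [-0.5, -0.5, 0.8]
opening: 88.1
grip_force: 0.0
```

apply_moves:
  translation:
    - [0,0,0.5]
    - [0,0,1.0]
    - [0,0,1.5]
    - [0,0,2.0]
    - [0,0,2.0]
  rot:
    - [0,0,0]
    - [0,0,0]
    - [0,0,0]
    - [0,0,0]
    - [0,0,0]
  grip: [1,1,1,1,1]

```text
t: 6.3
tool_pos: [428.4, 303.1, -21.9]
ee_rot: [-3.141, -0.001, -3.074]
contact_force: [-0.1, 0.6, 0.7]
opening: 88.5
grip_force: 0.0
```

```bash
python3 - <<'E'
from h import *
s=status.sense();print(s['tool_pos'],s['contact_force'])
w=shot('wrist','w4.png')
cv2.imwrite('pics/w4c.png',cv2.imread('pics/w4.png')[100:420])
E
```

```text
[428.35173898 303.05778252 -21.92887386] [-0.09612769  0.63165013  0.69359861]
```

View pics/w4c.png

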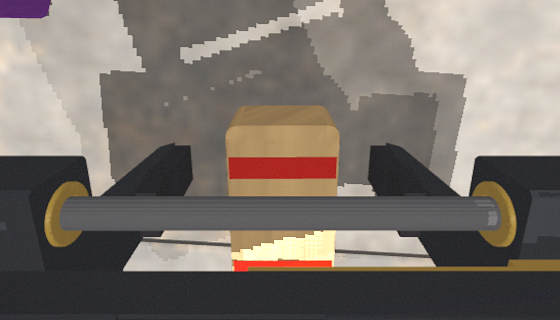

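apply_moves:
  translation:
    - [0,0,0.3]
    - [0,0,0.6]
    - [0,0,0.6]
    - [0,0,0.6]
    - [0,0,0.6]
  rot:
    - [0,0,0]
    - [0,0,0]
    - [0,0,0]
    - [0,0,0]
    - [0,0,0]
  grip: [1,-1,-1,-1,-1]
  squeeze: 20

```text
t: 6.85
tool_pos: [428.8, 303.3, -27.0]
ee_rot: [3.142, 0.0, -3.074]
contact_force: [0.3, 0.2, 0.7]
opening: 58.3
grip_force: 0.0
```

apply_moves:
  translation:
    - [0,0,0]
    - [0,0,0]
    - [0,0,0]
  rot:
    - [0,0,0]
    - [0,0,0]
    - [0,0,0]
  grip: [-1,-1,-1]

```text
t: 7.15
tool_pos: [428.8, 303.3, -27.0]
ee_rot: [3.141, 0.0, -3.074]
contact_force: [0.5, 0.3, -0.3]
opening: 47.7
grip_force: 20.0
```

```bash
cat >> h.py <<'E'
from scipy.spatial.transform import Rotation as Rn
def to(p,yaw=None):
    s=status.sense();R=Rn.from_euler('xyz',s['ee_rot'])
    d=R.inv().apply(np.array(p,float)-s['tool_pos'])/10
    if yaw is None: yaw=s['ee_rot'][2]
    g=Rn.from_euler('xyz',[np.pi,0,yaw]); print('move cm',d.round(2),'rot deg',np.degrees((R.inv()*g).as_rotvec()).round(2),'force',np.round(s['contact_force'],1),'pos',np.round(s['tool_pos'],1),'yaw',round(s['ee_rot'][2],3),'t',s['t'],'open',s['opening'],s['grip_force'])
E
python3 -c "
from h import *
to((655,20,123))"
```

```text
move cm [-20.65 -29.8  -15.  ] rot deg [0.01 0.01 0.  ] force [ 0.5  0.3 -0.3] pos [428.8 303.3 -27. ] yaw -3.074 t 7.15 open 47.72795362388892 19.97305884025991
```

apply_moves:
  translation:
    - [0,0,-5]
    - [0,0,-10]
    - [0,0,-15]
    - [0,0,-15]
  rot:
    - [0,0,0]
    - [0,0,0]
    - [0,0,0]
    - [0,0,0]
  grip: [-1,-1,-1,-1]

```text
t: 7.55
tool_pos: [431.3, 304.4, 128.8]
ee_rot: [3.138, 0.011, -3.073]
contact_force: [-0.5, 0.3, -2.7]
opening: 47.6
grip_force: 20.0
```

Fz ≈ −2 N: it holds the spacer. On to the view pose.

apply_moves:
  translation:
    - [-2.8,-4,0]
    - [-5.6,-8,0]
    - [-8.4,-12.1,0]
    - [-11.2,-16.1,0]
    - [-14,-20,0]
  rot:
    - [0,0,0]
    - [0,0,0]
    - [0,0,0]
    - [0,0,0]
    - [0,0,0]
  grip: [-1,-1,-1,-1,-1]

```text
t: 8.05
tool_pos: [582.4, 111.3, 121.6]
ee_rot: [3.141, -0.002, -3.074]
contact_force: [0.7, 0.1, -0.5]
opening: 47.9
grip_force: 20.0
```

apply_moves:
  translation:
    - [-2.8,-4,0]
    - [-5.6,-8,0]
    - [-6.65,-9.8,0]
    - [-6.65,-9.8,0]
    - [-6.65,-9.8,0]
  rot:
    - [0,0,0]
    - [0,0,0]
    - [0,0,0]
    - [0,0,0]
    - [0,0,0]
  grip: [-1,-1,-1,-1,-1]

```text
t: 8.55
tool_pos: [654.3, 20.2, 121.5]
ee_rot: [3.141, -0.002, -3.074]
contact_force: [-1.8, -0.4, -1.0]
opening: 47.9
grip_force: 20.0
```

```bash
python3 - <<'E'
from h import *
w=shot('wrist','w5.png')
np.savez('w5.npz',T=w['extrinsics'],K=w['intrinsics'],im=w['image'])
to((655,20,123))
for n in['gap_corner','frame','narrow_block']:
    for q in spotter.tip_of(n,'wrist'): print(n,q['p'],q['at'],w2px(w,q['at']).round())
E
```

```text
move cm [-0.08 -0.1  -0.1 ] rot deg [ 0.04 -0.11 -0.  ] force [ 0.1  0.3 -1.4] pos [654.1  20.9 122. ] yaw -3.073 t 8.6 open 47.55250273497958 19.975216244347394
gap_corner 0.96 [670.6, 185.3, 1.8] [[444. 222.]]
narrow_block 0.89 [642.9, 22.0, -1.3] [[281. 183.]]
```

View pics/w5.png

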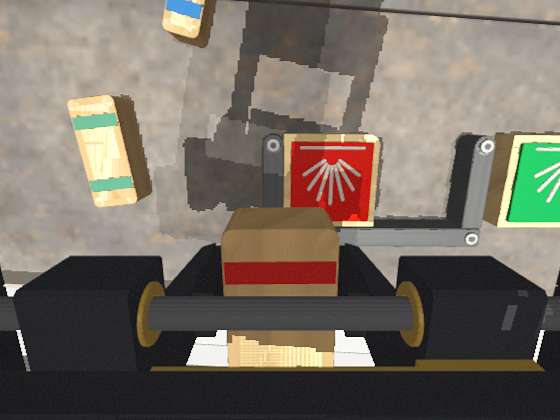

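```bash
python3 - <<'E'
import numpy as np,cv2
im=np.load('w5.npz')['im']; 
for r in (150,165,180,195,210):
    print(r,'blk',[tuple(int(v) for v in x) for x in im[r,370:388]])
g=cv2.cvtColor(im,cv2.COLOR_RGB2GRAY)
for r in (160,175,190,205): print(r,'rail',450,g[r,450:500].tolist())
for c in (390,410,430,450): print(c,'back',212,g[212:256,c].tolist())
for c in (300,320,340,360): print(c,'front',126,g[126:146,c].tolist())
E
```

```text
150 blk [(200, 33, 27), (199, 30, 24), (201, 27, 18), (198, 121, 81), (209, 179, 127), (215, 190, 136), (223, 196, 141), (223, 196, 141), (214, 187, 130), (177, 155, 116), (108, 101, 97), (111, 106, 98), (161, 152, 138), (189, 180, 166), (192, 182, 168), (191, 180, 167), (187, 178, 166), (185, 175, 163)]
165 blk [(201, 33, 27), (198, 24, 15), (179, 117, 78), (190, 168, 119), (205, 180, 129), (203, 178, 125), (206, 179, 128), (190, 164, 117), (143, 124, 100), (104, 98, 93), (105, 99, 92), (105, 99, 92), (161, 151, 137), (187, 176, 163), (184, 174, 161), (184, 173, 161), (185, 175, 165), (183, 174, 165)]
180 blk [(208, 13, 5), (210, 152, 103), (205, 182, 129), (205, 178, 124), (206, 180, 129), (210, 181, 129), (178, 152, 108), (117, 108, 95), (111, 104, 101), (111, 106, 99), (165, 158, 145), (189, 181, 168), (189, 179, 166), (189, 178, 166), (191, 178, 166), (189, 178, 167), (192, 179, 168), (189, 179, 167)]
195 blk [(196, 153, 106), (200, 177, 125), (201, 174, 123), (202, 174, 124), (204, 176, 125), (164, 140, 100), (97, 93, 90), (109, 102, 98), (107, 100, 92), (100, 93, 88), (156, 14
[... 2018 characters left out ...]
131, 149, 163, 166, 166, 163, 162, 162, 162, 167, 123]
450 back 212 [44, 40, 43, 42, 44, 47, 45, 45, 44, 43, 48, 46, 49, 53, 50, 48, 82, 122, 144, 145, 145, 142, 145, 145, 146, 144, 144, 144, 144, 144, 143, 143, 145, 140, 122, 162, 169, 168, 167, 168, 168, 169, 173, 127]
300 front 126 [72, 69, 68, 70, 71, 71, 63, 107, 144, 146, 146, 147, 148, 146, 151, 103, 64, 58, 60, 62]
320 front 126 [92, 91, 94, 92, 90, 90, 75, 95, 136, 147, 147, 145, 146, 147, 149, 116, 75, 61, 58, 58]
340 front 126 [121, 109, 111, 112, 114, 117, 115, 105, 161, 182, 180, 180, 181, 182, 185, 141, 90, 76, 78, 72]
360 front 126 [143, 166, 172, 170, 175, 122, 101, 90, 162, 185, 185, 186, 179, 203, 210, 170, 105, 83, 79, 77]
```

```bash
python3 - <<'E'
from h import *
d=np.load('w5.npz');w=dict(extrinsics=d['T'],intrinsics=d['K'])
rail=px2w(w,[(471.9,160),(469.6,175),(467.1,190),(464.7,205)],30)[:,:2]
blk=px2w(w,[(379.3,150),(377.9,165),(376.4,180),(375.3,195)],30)[:,:2]
back=px2w(w,[(390,227.9),(410,227.9),(430,228.1),(450,228.3)],30)[:,:2]
fr=px2w(w,[(320,133.2),(340,133.4),(360,133.6)],30)[:,:2]
a=[]
for n,P in(('rail',rail),('blk',blk),('back',back),('fr',fr)):
    c=P.mean(0);u=np.linalg.svd(P-c)[2][0]; 
    if n in('back','fr'): u=np.array([u[1],-u[0]])
    u*=np.sign(u[0]);print(n,c.round(1),'yaw',np.arctan2(u[1],u[0]).round(4)); a.append((c,u))
for yaw in(-.05,.0,.05,np.mean([np.arctan2(u[1],u[0]) for c,u in a])):
    u=np.array([np.cos(yaw),np.sin(yaw)]);v=np.array([-u[1],u[0]])
    print(yaw,'gap',(a[0][0]-a[1][0])@v,'depth',(a[2][0]-a[3][0])@u)
    k=np.linalg.solve(np.array([u,v]),[a[2][0]@u,a[0][0]@v]);print('corner',k)
E
```

```text
rail [626.3 183.1] yaw 0.0624
blk [622.9 103. ] yaw 0.0572
back [670.  148.8] yaw 0.0595
fr [592.3  67.3] yaw 0.0574
-0.05 gap 80.147193382741 depth 73.52668149399503
corner [671.63244516 180.79600526]
0.0 gap 80.07952261870237 depth 77.69853711801102
corner [670.03056096 183.0656968 ]
0.05 gap 79.81169475272617 depth 81.67618686384787
corner [668.21008846 185.16412776]
0.059138384997127966 gap 79.74115493637782 depth 82.38139192722316
corner [667.85513575 185.52746375]
```

```bash
cat >> h.py <<'E'
C=np.array([667.86,185.53]);YF=.059
U=np.array([np.cos(YF),np.sin(YF)]);V=np.array([-U[1],U[0]])
def fr(u,v,z): # frame-corner coords -> world
    return np.r_[C+u*U+v*V,z]
def cur():
    p=status.sense()['tool_pos'][:2]-C; return (p@U).round(1),(p@V).round(1)
E
python3 -c "
from h import *
to(fr(-164.6,-25.2,122),-np.pi+YF)"
```

```text
move cm [14.   13.95  0.1 ] rot deg [ 0.01 -0.02  0.6 ] force [-0.1  1.4 -2.3] pos [654.4  21.2 122.9] yaw -3.072 t 8.75 open 48.040108129384826 19.97515386901796
```

apply_moves:
  translation:
    - [3.5,3.5,0]
    - [7,7,0]
    - [10.5,10.5,0]
    - [14,13.95,0]
    - [14,13.95,0]
  rot:
    - [0,0,0.6]
    - [0,0,0.6]
    - [0,0,0.6]
    - [0,0,0.6]
    - [0,0,0.6]
  grip: [-1,-1,-1,-1,-1]

```text
t: 9.25
tool_pos: [500.9, 153.4, 123.4]
ee_rot: [3.141, -0.002, -3.079]
contact_force: [-0.0, 0.2, -0.6]
opening: 47.6
grip_force: 20.0
```

apply_moves:
  translation:
    - [0,0,5]
    - [0,0,9]
    - [0,0,12]
    - [0,0,13.5]
    - [0,0,13.5]
  rot:
    - [0,0,0]
    - [0,0,0]
    - [0,0,0]
    - [0,0,0]
    - [0,0,0]
  grip: [-1,-1,-1,-1,-1]

```text
t: 9.75
tool_pos: [504.7, 149.8, -13.7]
ee_rot: [-3.142, -0.003, -3.083]
contact_force: [-0.0, -0.0, -0.9]
opening: 47.8
grip_force: 20.0
```

```bash
python3 -c "
from h import *
print(cur());to(fr(-164.6,-25.2,-25.5),-np.pi+YF)"
```

```text
(np.float64(-165.0), np.float64(-26.0))
move cm [-0.04  0.08  1.18] rot deg [-0.   -0.2  -0.05] force [-0.  -0.  -0.9] pos [504.7 149.8 -13.7] yaw -3.083 t 9.75 open 47.80513643189309 19.975210544653237
```

apply_moves:
  translation:
    - [0,0.08,1.15]
    - [0,0.08,1.15]
    - [-0.8,0.08,1.15]
    - [-1.6,0.08,1.15]
    - [-2.2,0.08,1.15]
  rot:
    - [0,0,0]
    - [0,0,0]
    - [0,0,0]
    - [0,0,0]
    - [0,0,0]
  grip: [-1,-1,-1,-1,-1]

```text
t: 10.25
tool_pos: [529.3, 151.7, -23.0]
ee_rot: [3.142, 0.002, -3.084]
contact_force: [-0.5, 0.3, -1.7]
opening: 47.5
grip_force: 20.0
```

apply_moves:
  translation:
    - [-0.4,0,0]
    - [-0.8,0,0]
    - [-1.2,0,0]
    - [-1.2,0,0]
  rot:
    - [0,0,0]
    - [0,0,0]
    - [0,0,0]
    - [0,0,0]
  grip: [-1,-1,-1,-1]

```text
t: 10.65
tool_pos: [540.2, 152.4, -23.6]
ee_rot: [-3.142, 0.0, -3.084]
contact_force: [0.5, -1.1, -2.3]
opening: 47.9
grip_force: 20.0
```

```bash
python3 -c "
from h import *
print(cur());to(fr(-130,-25.2,-25.5),-np.pi+YF)"
```

```text
(np.float64(-129.4), np.float64(-25.6))
move cm [0.06 0.04 0.19] rot deg [-0.    0.02 -0.09] force [ 0.5 -1.1 -2.3] pos [540.2 152.4 -23.6] yaw -3.084 t 10.65 open 47.94335358891998 19.97522335499525
```

apply_moves:
  translation:
    - [-0.8,0,0]
    - [-1.6,0,0]
    - [-2.4,0,0.1]
    - [-3.3,0,0.2]
    - [-3.3,0,0.2]
  rot:
    - [0,0,0]
    - [0,0,0]
    - [0,0,0]
    - [0,0,0]
    - [0,0,0]
  grip: [-1,-1,-1,-1,-1]

```text
t: 11.15
tool_pos: [574.0, 154.2, -25.9]
ee_rot: [-3.142, 0.001, -3.084]
contact_force: [0.3, -0.3, -1.4]
opening: 47.9
grip_force: 20.0
```

apply_moves:
  translation:
    - [0,0.07,0]
    - [0,0.07,0]
  rot:
    - [0,0,0]
    - [0,0,0]
  grip: [-1,-1]

```text
t: 11.35
tool_pos: [572.6, 154.7, -25.7]
ee_rot: [-3.141, -0.0, -3.084]
contact_force: [1.5, -1.6, -2.8]
opening: 47.7
grip_force: 20.0
```

apply_moves:
  translation:
    - [0,0.06,0]
    - [0,0.06,0]
  rot:
    - [0,0,0]
    - [0,0,0]
  grip: [-1,-1]

```text
t: 11.55
tool_pos: [572.5, 154.7, -25.6]
ee_rot: [-3.14, -0.0, -3.085]
contact_force: [1.2, -6.2, -3.1]
opening: 48.1
grip_force: 20.0
```

```bash
python3 -c "
from h import *
print(cur());to(fr(-96,-24.2,-26.5),-np.pi+YF)"
```

```text
(np.float64(-97.0), np.float64(-25.1))
move cm [-0.1   0.09  0.09] rot deg [-0.07 -0.02 -0.12] force [ 1.2 -6.2 -3.1] pos [572.5 154.7 -25.6] yaw -3.085 t 11.55 open 48.13766992381163 19.954012676607817
```

apply_moves:
  translation:
    - [0,-0.03,0.12]
    - [0,-0.03,0.12]
    - [0,-0.03,0.12]
    - [0,-0.03,0.12]
    - [0,-0.03,0.12]
  rot:
    - [0,0,0]
    - [0,0,0]
    - [0,0,0]
    - [0,0,0]
    - [0,0,0]
  grip: [-1,0.36,0.36,0.36,0.36]

```text
t: 12.05
tool_pos: [572.6, 155.5, -26.7]
ee_rot: [3.141, 0.0, -3.084]
contact_force: [0.7, -0.2, 0.8]
opening: 60.0
grip_force: 0.0
```

apply_moves:
  translation:
    - [0,0,-5]
    - [0,0,-8]
    - [4,0,-8]
    - [6,0,-8]
    - [6,0,-8]
  rot:
    - [0,0,0]
    - [0,0,0]
    - [0,0,0]
    - [0,0,0]
    - [0,0,0]
  grip: [-1,-1,-1,-1,-1]

```text
t: 12.55
tool_pos: [510.6, 152.1, 53.6]
ee_rot: [3.141, -0.001, -3.083]
contact_force: [0.4, -0.7, 0.2]
opening: 21.9
grip_force: 0.0
```

```bash
python3 -c "
from h import *
w=shot('wrist','w6.png')
print(cur());to(fr(-150,-25.1,-24),-np.pi+YF)
for r in tops(w,'spacer_48'):
    c=np.array(r[1][0])-C; print(r[0],r[1],r[2],c@U,c@V)
"
```

```text
(np.float64(-157.1), np.float64(-24.3))
move cm [-0.71 -0.08  7.76] rot deg [ 0.01  0.02 -0.07] force [0.7 0.2 0.5] pos [512.4 152.   53.6] yaw -3.084 t 12.6 open 17.92260379586495 0.0
0.96 ((480.3071594238281, -19.463687896728516), (11.276567459106445, 80.98067474365234), 80.38369750976562) [129. 104.  72.] -199.31411144704973 -193.5778010613958
0.88 ((603.8972778320312, 157.37646484375), (31.38233757019043, 47.98758316040039), 2.0528273582458496) [229. 194. 147.] -65.51152239154901 -24.332936585470755
0.54 ((376.7275390625, 178.9068603515625), (1.4652612209320068, 7.199627876281738), 3.3133177757263184) [ 84.  45. 101.] -291.0164304318109 10.555236096584862
0.51 ((595.75, 305.93994140625), (29.557159423828125, 6.696038246154785), 3.1530046463012695) [147. 248. 176.] -64.8844633003468 124.45245080625175
```

apply_moves:
  translation:
    - [-0.4,-0.08,5]
    - [-0.5,-0.08,7.7]
    - [-0.5,-0.08,7.7]
    - [-0.5,-0.08,7.7]
  rot:
    - [0,0,0]
    - [0,0,0]
    - [0,0,0]
    - [0,0,0]
  grip: [-1,-1,-1,-1]

```text
t: 13.05
tool_pos: [518.8, 151.3, -23.6]
ee_rot: [-3.142, 0.0, -3.084]
contact_force: [-0.1, -0.4, -0.6]
opening: 0.1
grip_force: 0.0
```

apply_moves:
  translation:
    - [-0.6,0,0]
    - [-1.2,0,0]
    - [-1.8,0,0]
    - [-2.4,0,0]
    - [-2.8,0,0]
  rot:
    - [0,0,0]
    - [0,0,0]
    - [0,0,0]
    - [0,0,0]
    - [0,0,0]
  grip: [-1,-1,-1,-1,-1]

```text
t: 13.55
tool_pos: [546.4, 153.0, -23.6]
ee_rot: [-3.142, 0.0, -3.084]
contact_force: [-2.0, -0.8, 0.5]
opening: 0.8
grip_force: 0.6
```

apply_moves:
  translation:
    - [-0.4,0,0]
    - [-0.8,0,0]
    - [-1.2,0,0]
    - [-1.4,0,0]
    - [-1.6,0,0]
  rot:
    - [0,0,0]
    - [0,0,0]
    - [0,0,0]
    - [0,0,0]
    - [0,0,0]
  grip: [-1,-1,-1,-1,-1]

```text
t: 14.05
tool_pos: [561.8, 153.9, -23.9]
ee_rot: [3.142, -0.0, -3.084]
contact_force: [-0.8, 0.3, 0.4]
opening: 0.6
grip_force: 0.5
```

```bash
python3 -c "
from h import *
print(cur());to(fr(-103,-25.1,-24),-np.pi+YF)"
```

```text
(np.float64(-107.7), np.float64(-25.4))
move cm [-0.47  0.03  0.01] rot deg [ 0.   -0.01 -0.09] force [-0.8  0.3  0.4] pos [561.8 153.9 -23.9] yaw -3.084 t 14.05 open 0.5662874914931657 0.5190012976527214
```

apply_moves:
  translation:
    - [-0.2,0,0]
    - [-0.4,0,0]
    - [-0.5,0,0]
  rot:
    - [0,0,0]
    - [0,0,0]
    - [0,0,0]
  grip: [-1,-1,-1]

```text
t: 14.35
tool_pos: [566.9, 154.1, -23.9]
ee_rot: [-3.142, 0.0, -3.084]
contact_force: [-0.3, -0.3, -0.5]
opening: 0.4
grip_force: 0.5
```

apply_moves:
  translation:
    - [-0.15,0,0]
    - [-0.15,0,0]
  rot:
    - [0,0,0]
    - [0,0,0]
  grip: [-1,-1]

```text
t: 14.55
tool_pos: [568.5, 154.2, -23.8]
ee_rot: [3.142, 0.0, -3.084]
contact_force: [0.2, -0.1, -0.8]
opening: 0.6
grip_force: 0.0
```

apply_moves:
  translation:
    - [-0.12,0,0]
    - [-0.12,0,0]
  rot:
    - [0,0,0]
    - [0,0,0]
  grip: [-1,-1]

```text
t: 14.75
tool_pos: [569.1, 154.3, -23.9]
ee_rot: [-3.142, -0.001, -3.084]
contact_force: [-2.4, 0.2, 0.3]
opening: 0.6
grip_force: 1.1
```

apply_moves:
  translation:
    - [-0.1,0,0]
    - [-0.1,0,0]
  rot:
    - [0,0,0]
    - [0,0,0]
  grip: [-1,-1]

```text
t: 14.95
tool_pos: [569.1, 154.2, -23.8]
ee_rot: [-3.141, -0.003, -3.084]
contact_force: [-7.6, -1.9, 3.6]
opening: 0.4
grip_force: 3.5
```

apply_moves:
  translation:
    - [-0.1,0,0]
    - [-0.1,0,0]
  rot:
    - [0,0,0]
    - [0,0,0]
  grip: [-1,-1]

```text
t: 15.15
tool_pos: [569.0, 154.3, -23.8]
ee_rot: [-3.141, -0.005, -3.084]
contact_force: [-11.4, -2.4, 8.7]
opening: 0.2
grip_force: 5.7
```

apply_moves:
  translation:
    - [-0.1,0,0]
    - [-0.1,0,0]
  rot:
    - [0,0,0]
    - [0,0,0]
  grip: [-1,-1]

```text
t: 15.35
tool_pos: [568.9, 154.2, -23.8]
ee_rot: [-3.141, -0.008, -3.084]
contact_force: [-16.6, -2.8, 11.0]
opening: 0.2
grip_force: 7.9
```

apply_moves:
  translation:
    - [1,0,0]
    - [1.5,0,0]
    - [2,0,-5]
    - [2,0,-10]
    - [2,0,-13]
  rot:
    - [0,0,0]
    - [0,0,0]
    - [0,0,0]
    - [0,0,0]
    - [0,0,0]
  grip: [-1,-1,-1,0,0]

```text
t: 15.85
tool_pos: [553.5, 153.4, 109.8]
ee_rot: [3.142, 0.005, -3.084]
contact_force: [-0.1, 0.2, -0.1]
opening: 14.3
grip_force: 0.0
```

```bash
python3 -c "
from h import *
to((470,-30,115),-np.pi)"
```

```text
move cm [  9.39 -17.83  -0.57] rot deg [0.01 0.29 3.3 ] force [-0.1  0.2 -0.1] pos [553.5 153.4 109.8] yaw -3.084 t 15.85 open 14.328556143142608 0.0
```

apply_moves:
  translation:
    - [2.3,-4.4,-0.5]
    - [4.6,-8.8,-0.5]
    - [6.9,-13.2,-0.5]
    - [9.3,-17.6,-0.5]
    - [9.3,-17.6,-0.5]
  rot:
    - [0,0,3.3]
    - [0,0,3.3]
    - [0,0,3.3]
    - [0,0,3.3]
    - [0,0,3.3]
  grip: [0.4,0.4,0.4,0.4,0.4]

```text
t: 16.35
tool_pos: [468.2, -31.9, 111.4]
ee_rot: [-3.141, 0.0, 3.136]
contact_force: [-0.4, 0.4, -0.6]
opening: 54.4
grip_force: 0.0
```

apply_moves:
  translation:
    - [0,0,0]
    - [0,0,0]
  rot:
    - [0,0,0]
    - [0,0,0]
  grip: [0.4,0.4]

```text
t: 16.55
tool_pos: [470.2, -27.1, 111.2]
ee_rot: [3.142, 0.001, -3.141]
contact_force: [0.4, -0.2, -0.6]
opening: 61.9
grip_force: 0.0
```

```bash
python3 -c "
from h import *
w=shot('wrist','w7.png');print(w['extrinsics'][:3,3])
for r in tops(w,'spacer_28'): print(r)
to((470,-30,115),-np.pi)
for q in spotter.tip_of('spacer_28','wrist'): print(q)
"
```

```text
[402.30715179 -26.16393787 292.22427479]
(0.83, ((344.6313781738281, 135.61512756347656), (51.77955627441406, 96.12704467773438), 0.01892409846186638), array([190.,  94., 173.]), array([506.,  34.]))
(0.67, ((616.4322509765625, -119.13419342041016), (37.14155578613281, 47.585716247558594), 15.208281517028809), array([202., 190., 156.]), array([187., 354.]))
(0.6, ((480.8797302246094, -54.99538803100586), (28.553421020507812, 94.39456176757812), 78.01378631591797), array([171., 163., 138.]), array([246., 216.]))
(0.57, ((453.5041198730469, -194.49661254882812), (89.46353912353516, 40.067108154296875), 5.850491046905518), array([192., 178., 114.]), array([ 73., 181.]))
move cm [ 0.01 -0.33 -0.39] rot deg [0.   0.02 0.1 ] force [ 0.4 -0.  -0.7] pos [470.1 -26.7 111.1] yaw -3.14 t 16.65 open 61.628870637404084 0.0
{'at': [622.1, -128.1, -2.7], 'p': 0.95}
{'at': [330.9, 146.3, 1.3], 'p': 0.92}
{'at': [488.0, -57.7, 2.3], 'p': 0.78}
{'at': [458.9, -206.8, 2.5], 'p': 0.55}
```

```bash
python3 -c "
from h import *
im=cv2.cvtColor(cv2.imread('pics/w7.png'),cv2.COLOR_BGR2HSV)
m=cv2.inRange(im,(100,90,30),(125,255,255))
n,l,st,ce=cv2.connectedComponentsWithStats(m)
w=shot('wrist');b=shot('side')
for i in range(1,n):
    if st[i,4]>60:
        ys,xs=np.nonzero(l==i);print(st[i],im[l==i].mean(0).round());
        for k in (ys.argmax(),xs.argmax(),xs.argmin()):
            p=(xs[k],ys[k]);print(p,[px2w(w,p,z)[0,:2].round().tolist() for z in(0,60,100,140)])
print('side corner',[px2w(b,(247,206),z)[0].round().tolist() for z in(60,80,100,120,140)])
"
```

```text
[  104     0   231   131 19932] [106. 127. 189.]
(np.int64(275), np.int64(130)) [[409.0, -30.0], [408.0, -29.0], [407.0, -29.0], [406.0, -28.0]]
(np.int64(334), np.int64(87)) [[373.0, 21.0], [379.0, 11.0], [383.0, 5.0], [387.0, -2.0]]
(np.int64(104), np.int64(0)) [[308.0, -168.0], [327.0, -139.0], [340.0, -119.0], [353.0, -100.0]]
[236 184  31  16 339] [107. 166. 134.]
(np.int64(261), np.int64(199)) [[472.0, -44.0], [458.0, -40.0], [448.0, -37.0], [439.0, -35.0]]
(np.int64(266), np.int64(189)) [[463.0, -39.0], [450.0, -36.0], [442.0, -34.0], [434.0, -33.0]]
(np.int64(236), np.int64(189)) [[463.0, -67.0], [450.0, -58.0], [442.0, -53.0], [434.0, -47.0]]
[226 242  30  15 290] [104. 161. 234.]
(np.int64(252), np.int64(256)) [[530.0, -53.0], [504.0, -48.0], [487.0, -44.0], [469.0, -40.0]]
(np.int64(255), np.int64(247)) [[521.0, -50.0], [497.0, -45.0], [480.0, -42.0], [464.0, -38.0]]
(np.int64(226), np.int64(244)) [[518.0, -78.0], [494.0, -68.0], [478.0, -60.0], [462.0, -53.0]]
side corner [[422.0, 131.0, 60.0], [418.0, 103.0, 80.0], [415.0, 75.0, 100.0], [411.0, 47.0, 120.0], [408.0, 19.0, 140.0]]
```

```bash
python3 -c "
from h import *
to((506.6,-60.5,111),np.pi-.21);print(status.sense()['joint_pos'])"
```

```text
move cm [-3.66 -3.36  0.01] rot deg [ 0.    0.   12.12] force [-0.5 -0.4 -0.2] pos [469.9 -26.9 111.1] yaw -3.14 t 16.8 open 61.89555922036018 0.0
[-3.09599171e-01  3.41831228e-01  1.65970703e+00  4.81492566e-05
  1.14000305e+00 -1.88188620e+00]
```

apply_moves:
  translation:
    - [-3.66,-3.36,0]
    - [-3.66,-3.36,0]
    - [-3.66,-3.36,4]
    - [-3.66,-3.36,8]
    - [-3.66,-3.36,11]
  rot:
    - [0,0,8]
    - [0,0,12.12]
    - [0,0,12.12]
    - [0,0,12.12]
    - [0,0,12.12]
  grip: [0.4,0.4,0.4,0.4,0.4]

```text
t: 17.3
tool_pos: [505.8, -60.7, -0.8]
ee_rot: [3.141, -0.001, 2.931]
contact_force: [-0.3, -0.2, -0.0]
opening: 61.6
grip_force: 0.0
```

```bash
python3 -c "
from h import *
to((506.6,-60.5,-27),np.pi-.21)
w=shot('wrist','w8.png')
for r in tops(w,'spacer_28'): print(r)"
```

```text
move cm [-0.07  0.04  2.62] rot deg [ 0.01 -0.07 -0.05] force [-0.3 -0.2 -0. ] pos [505.8 -60.7  -0.8] yaw 2.931 t 17.3 open 61.57044986405981 0.0
(0.92, ((452.08740234375, -183.6318359375), (60.70002746582031, 34.498783111572266), 5.7385478019714355), array([142., 117.,  77.]), array([ 18., 214.]))
(0.71, ((481.3559265136719, -54.90229415893555), (28.215953826904297, 86.12979888916016), 78.34320831298828), array([155., 142., 119.]), array([279., 208.]))
(0.66, ((553.5115356445312, -118.36865234375), (30.0322265625, 8.757451057434082), 86.99121856689453), array([144., 118.,  84.]), array([195., 363.]))
```

apply_moves:
  translation:
    - [0,0,1.5]
    - [0,0,2.6]
    - [0,0,2.6]
    - [0,0,2.6]
    - [0,0,2.6]
  rot:
    - [0,0,0]
    - [0,0,0]
    - [0,0,0]
    - [0,0,0]
    - [0,0,0]
  grip: [0.4,0.4,-1,-1,-1]

```text
t: 17.9
tool_pos: [506.8, -61.4, -24.0]
ee_rot: [-3.141, 0.001, 2.93]
contact_force: [0.3, 0.5, 0.6]
opening: 39.8
grip_force: 0.0
```

apply_moves:
  translation:
    - [0,0,0]
    - [0,0,0]
    - [0,0,-3]
    - [0,0,-7]
    - [0,0,-9]
  rot:
    - [0,0,0]
    - [0,0,0]
    - [0,0,0]
    - [0,0,0]
    - [0,0,0]
  grip: [-1,-1,-1,-1,-1]

```text
t: 18.4
tool_pos: [507.0, -61.6, 67.9]
ee_rot: [-3.141, 0.003, 2.93]
contact_force: [-0.0, 0.3, -0.9]
opening: 28.2
grip_force: 20.0
```

```bash
python3 -c "
from h import *
to(fr(-133,-64.35,63),-np.pi+YF)"
```

```text
move cm [ 0.56 17.78  0.48] rot deg [ -0.05   0.18 -15.5 ] force [-0.   0.3 -0.9] pos [507.  -61.6  67.9] yaw 2.93 t 18.4 open 28.158815186932387 19.999664209317416
```

apply_moves:
  translation:
    - [0.2,4.5,0]
    - [0.3,9,0]
    - [0.4,13.5,0]
    - [0.56,17.78,0]
    - [0.56,17.78,0]
  rot:
    - [0,0,-8]
    - [0,0,-15.5]
    - [0,0,-15.5]
    - [0,0,-15.5]
    - [0,0,-15.5]
  grip: [-1,-1,-1,-1,-1]

```text
t: 18.9
tool_pos: [538.1, 117.9, 65.2]
ee_rot: [3.141, 0.0, -3.078]
contact_force: [0.6, -1.4, -0.9]
opening: 27.8
grip_force: 20.0
```

apply_moves:
  translation:
    - [0,0,3]
    - [0,0,6]
    - [0,0,7.5]
    - [0,0,7.5]
  rot:
    - [0,0,0]
    - [0,0,0]
    - [0,0,0]
    - [0,0,0]
  grip: [-1,-1,-1,-1]

```text
t: 19.3
tool_pos: [536.8, 113.0, -11.6]
ee_rot: [3.141, -0.004, -3.083]
contact_force: [-0.4, 0.4, -0.7]
opening: 28.1
grip_force: 20.0
```

```bash
python3 -c "
from h import *
print(cur());to(fr(-133,-64.35,-24.2),-np.pi+YF)"
```

```text
(np.float64(-135.1), np.float64(-64.7))
move cm [-0.22  0.04  1.25] rot deg [ 0.01 -0.25 -0.04] force [-0.4  0.4 -0.7] pos [536.8 113.  -11.6] yaw -3.083 t 19.3 open 28.127411264083307 19.99961995286867
```

apply_moves:
  translation:
    - [0,0.04,0.8]
    - [0,0.04,1.3]
    - [0,0.04,1.4]
    - [0,0.04,1.4]
  rot:
    - [0,0,0]
    - [0,0,0]
    - [0,0,0]
    - [0,0,0]
  grip: [-1,-1,-1,-1]

```text
t: 19.7
tool_pos: [538.3, 114.0, -23.6]
ee_rot: [-3.142, 0.0, -3.083]
contact_force: [0.7, 0.2, -1.5]
opening: 27.9
grip_force: 20.0
```

apply_moves:
  translation:
    - [0,0,0]
    - [0,0,0]
    - [0,0,0]
    - [0,0,0]
  rot:
    - [0,0,0]
    - [0,0,0]
    - [0,0,0]
    - [0,0,0]
  grip: [0.1,0.1,0.1,0.1]

```text
t: 20.1
tool_pos: [538.2, 114.1, -23.7]
ee_rot: [-3.142, 0.0, -3.083]
contact_force: [0.1, -0.1, 0.1]
opening: 48.2
grip_force: 0.0
```

```bash
python3 -c "
from h import *
print(cur());to(fr(-175.5,-64.35,-26),-np.pi+YF)"
```

```text
(np.float64(-133.6), np.float64(-63.7))
move cm [ 4.19 -0.07  0.23] rot deg [-0.    0.01 -0.01] force [ 0.1 -0.1  0.1] pos [538.2 114.1 -23.7] yaw -3.083 t 20.1 open 48.243895659768924 0.0
```

Slide back along the spacer with fingers open (no need to rise), regrip.

apply_moves:
  translation:
    - [1.5,0,0.2]
    - [3,-0.05,0.2]
    - [4.2,-0.07,0.25]
    - [4.2,-0.07,0.25]
    - [4.2,-0.07,0.25]
  rot:
    - [0,0,0]
    - [0,0,0]
    - [0,0,0]
    - [0,0,0]
    - [0,0,0]
  grip: [0.1,0.1,0.1,-1,-1]

```text
t: 20.6
tool_pos: [496.9, 110.9, -26.1]
ee_rot: [-3.142, 0.001, -3.083]
contact_force: [0.7, -0.2, 0.5]
opening: 34.5
grip_force: 0.0
```

apply_moves:
  translation:
    - [0,0,0]
    - [0,0,0]
    - [0,0,0]
    - [0,0,-0.15]
    - [0,0,-0.15]
  rot:
    - [0,0,0]
    - [0,0,0]
    - [0,0,0]
    - [0,0,0]
    - [0,0,0]
  grip: [-1,-1,-1,-1,-1]

```text
t: 21.1
tool_pos: [496.1, 110.9, -24.9]
ee_rot: [3.142, -0.0, -3.083]
contact_force: [0.9, -0.2, -0.9]
opening: 27.8
grip_force: 20.0
```

```bash
python3 -c "
from h import *
print(cur());to(fr(-140,-64.35,-24.5),-np.pi+YF)
w=shot('wrist','w9.png');np.savez('w9.npz',T=w['extrinsics'],K=w['intrinsics'],im=w['image'])
for n in('spacer_28',):
  for r in tops(w,n):
    c=np.array(r[1][0])-C; print(r[0],r[1],r[2],r[3],c@U,c@V)
"
```

```text
(np.float64(-175.9), np.float64(-64.4))
move cm [-3.59  0.   -0.04] rot deg [ 0.   -0.03 -0.  ] force [ 0.9 -0.2 -0.9] pos [496.1 110.9 -24.9] yaw -3.083 t 21.1 open 27.83869891211683 19.986432851292193
0.81 ((480.5448913574219, 110.59300994873047), (39.96849822998047, 27.959333419799805), 3.6726715564727783) [159. 146. 118.] [279. 253.] -191.40789903730598 -63.761419289797836
```

apply_moves:
  translation:
    - [-0.8,0,0]
    - [-1.6,0,0]
    - [-2.2,0,0]
    - [-2.6,0,0]
    - [-3.0,0,0]
  rot:
    - [0,0,0]
    - [0,0,0]
    - [0,0,0]
    - [0,0,0]
    - [0,0,0]
  grip: [-1,-1,-1,-1,-1]

```text
t: 21.7
tool_pos: [526.5, 112.7, -25.0]
ee_rot: [3.142, -0.0, -3.083]
contact_force: [-0.0, -0.6, -1.3]
opening: 27.6
grip_force: 20.0
```

apply_moves:
  translation:
    - [-0.3,0,0]
    - [-0.6,0,0]
    - [-0.9,0,0]
  rot:
    - [0,0,0]
    - [0,0,0]
    - [0,0,0]
  grip: [-1,-1,-1]

```text
t: 22.0
tool_pos: [535.3, 113.2, -24.8]
ee_rot: [-3.142, -0.0, -3.083]
contact_force: [-0.5, 0.9, -2.0]
opening: 28.0
grip_force: 20.0
```

apply_moves:
  translation:
    - [-0.4,0,0]
    - [-0.8,0,0]
    - [-1.2,0,0]
  rot:
    - [0,0,0]
    - [0,0,0]
    - [0,0,0]
  grip: [-1,-1,-1]

```text
t: 22.3
tool_pos: [547.5, 113.9, -24.8]
ee_rot: [-3.142, 0.0, -3.083]
contact_force: [0.5, -0.7, -2.0]
opening: 28.0
grip_force: 20.0
```

```bash
python3 -c "
from h import *
print(cur());to(fr(-105,-64.35,-25.5),-np.pi+YF)"
```

```text
(np.float64(-124.4), np.float64(-64.4))
move cm [-1.94  0.    0.07] rot deg [-0.    0.   -0.01] force [ 0.5 -0.7 -2. ] pos [547.5 113.9 -24.8] yaw -3.083 t 22.3 open 27.970327685221136 19.986430476419628
```

apply_moves:
  translation:
    - [-0.5,0,0]
    - [-1,0,0]
    - [-1.5,0,0]
    - [-1.9,0,0.1]
    - [-1.9,0,0.1]
  rot:
    - [0,0,0]
    - [0,0,0]
    - [0,0,0]
    - [0,0,0]
    - [0,0,0]
  grip: [-1,-1,-1,-1,-1]

```text
t: 22.8
tool_pos: [566.6, 115.0, -26.0]
ee_rot: [-3.142, 0.0, -3.083]
contact_force: [-0.1, 0.1, -1.1]
opening: 28.2
grip_force: 20.0
```

apply_moves:
  translation:
    - [0,0,0]
    - [0,0,0]
    - [0,0,0]
    - [0,0,-4]
    - [0,0,-8]
  rot:
    - [0,0,0]
    - [0,0,0]
    - [0,0,0]
    - [0,0,0]
    - [0,0,0]
  grip: [0,0,0,0,0]

```text
t: 23.3
tool_pos: [565.4, 114.9, 54.5]
ee_rot: [3.141, -0.003, -3.083]
contact_force: [0.4, -0.3, 0.8]
opening: 44.0
grip_force: 0.0
```

apply_moves:
  translation:
    - [4,0,0]
    - [6,0,0]
    - [6,0,0]
    - [6,0,0]
    - [6,0,0]
  rot:
    - [0,0,0]
    - [0,0,0]
    - [0,0,0]
    - [0,0,0]
    - [0,0,0]
  grip: [-1,-1,-1,-1,-1]

```text
t: 23.8
tool_pos: [507.3, 111.4, 54.1]
ee_rot: [-3.142, 0.001, -3.083]
contact_force: [0.3, 0.4, -0.3]
opening: 6.0
grip_force: 0.0
```

```bash
python3 -c "
from h import *
print(cur());to(fr(-158,-65,-24),-np.pi+YF)"
```

```text
(np.float64(-164.6), np.float64(-64.5))
move cm [-0.66 -0.05  7.81] rot deg [-0.    0.05 -0.01] force [ 0.3  0.4 -0.3] pos [507.3 111.4  54.1] yaw -3.083 t 23.8 open 6.0365720023185165 0.0
```

apply_moves:
  translation:
    - [-0.6,0,4.5]
    - [-0.6,0,7.8]
    - [-0.6,0,7.8]
    - [-0.6,0,7.8]
  rot:
    - [0,0,0]
    - [0,0,0]
    - [0,0,0]
    - [0,0,0]
  grip: [-1,-1,-1,-1]

```text
t: 24.2
tool_pos: [512.9, 111.8, -23.6]
ee_rot: [3.142, -0.0, -3.083]
contact_force: [0.1, -0.3, -0.1]
opening: 0.4
grip_force: 0.0
```

apply_moves:
  translation:
    - [-0.6,0,0]
    - [-1.2,0,0]
    - [-1.8,0,0]
    - [-2.4,0,0]
    - [-3,0,0]
  rot:
    - [0,0,0]
    - [0,0,0]
    - [0,0,0]
    - [0,0,0]
    - [0,0,0]
  grip: [-1,-1,-1,-1,-1]

```text
t: 24.7
tool_pos: [542.8, 113.6, -23.5]
ee_rot: [-3.142, 0.0, -3.083]
contact_force: [-1.0, 0.2, 0.0]
opening: 0.6
grip_force: 0.4
```

apply_moves:
  translation:
    - [-0.5,0,0]
    - [-1,0,0]
    - [-1.5,0,0]
    - [-2,0,0]
    - [-2,0,0]
  rot:
    - [0,0,0]
    - [0,0,0]
    - [0,0,0]
    - [0,0,0]
    - [0,0,0]
  grip: [-1,-1,-1,-1,-1]

```text
t: 25.2
tool_pos: [562.9, 114.8, -23.9]
ee_rot: [-3.142, 0.001, -3.083]
contact_force: [0.8, 0.3, -0.6]
opening: 0.5
grip_force: 0.0
```

```bash
python3 -c "
from h import *
print(cur());to(fr(-101,-65,-24),-np.pi+YF)"
```

```text
(np.float64(-109.0), np.float64(-64.5))
move cm [-0.8  -0.05  0.01] rot deg [-0.    0.05 -0.01] force [ 0.8  0.3 -0.6] pos [562.9 114.8 -23.9] yaw -3.083 t 25.2 open 0.4963807387510499 0.0
```

apply_moves:
  translation:
    - [-0.3,0,0]
    - [-0.6,0,0]
    - [-0.7,0,0]
    - [-0.7,0,0]
  rot:
    - [0,0,0]
    - [0,0,0]
    - [0,0,0]
    - [0,0,0]
  grip: [-1,-1,-1,-1]

```text
t: 25.6
tool_pos: [569.3, 115.2, -23.8]
ee_rot: [-3.142, 0.0, -3.083]
contact_force: [-0.5, -0.0, 0.5]
opening: 0.4
grip_force: 0.0
```

apply_moves:
  translation:
    - [-0.12,0,0]
    - [-0.12,0,0]
  rot:
    - [0,0,0]
    - [0,0,0]
  grip: [-1,-1]

```text
t: 25.8
tool_pos: [570.4, 115.3, -23.8]
ee_rot: [3.142, 0.0, -3.083]
contact_force: [0.5, -0.1, -0.8]
opening: 0.6
grip_force: 0.0
```

apply_moves:
  translation:
    - [-0.12,0,0]
    - [-0.12,0,0]
  rot:
    - [0,0,0]
    - [0,0,0]
  grip: [-1,-1]

```text
t: 26.0
tool_pos: [571.6, 115.3, -23.8]
ee_rot: [-3.142, 0.0, -3.083]
contact_force: [-0.4, 0.4, -0.3]
opening: 0.3
grip_force: 0.0
```

```bash
python3 -c "
from h import *
print(cur());to(fr(-101,-65,-24),-np.pi+YF)"
```

```text
(np.float64(-100.2), np.float64(-64.4))
move cm [ 0.08 -0.06  0.02] rot deg [-0.    0.01 -0.01] force [-0.4  0.4 -0.3] pos [571.6 115.3 -23.8] yaw -3.083 t 26.0 open 0.2945252154825509 0.0
```

apply_moves:
  translation:
    - [-0.1,0,0]
    - [-0.1,0,0]
  rot:
    - [0,0,0]
    - [0,0,0]
  grip: [-1,-1]

```text
t: 26.2
tool_pos: [571.6, 115.3, -23.9]
ee_rot: [-3.142, -0.002, -3.083]
contact_force: [-5.0, -1.0, 3.6]
opening: 0.4
grip_force: 2.5
```

apply_moves:
  translation:
    - [-0.1,0,0]
    - [-0.1,0,0]
  rot:
    - [0,0,0]
    - [0,0,0]
  grip: [-1,-1]

```text
t: 26.4
tool_pos: [571.6, 115.4, -23.9]
ee_rot: [-3.141, -0.004, -3.082]
contact_force: [-8.6, -1.6, 6.9]
opening: 0.7
grip_force: 4.8
```

apply_moves:
  translation:
    - [-0.1,0,0]
    - [-0.1,0,0]
  rot:
    - [0,0,0]
    - [0,0,0]
  grip: [-1,-1]

```text
t: 26.6
tool_pos: [571.5, 115.3, -23.9]
ee_rot: [-3.141, -0.007, -3.082]
contact_force: [-14.1, -2.3, 9.8]
opening: 0.7
grip_force: 6.9
```

apply_moves:
  translation:
    - [0.8,0,0]
    - [1.5,0,0]
    - [1.5,0,-5]
    - [1.5,0,-10]
    - [1.5,0,-15]
  rot:
    - [0,0,0]
    - [0,0,0]
    - [0,0,0]
    - [0,0,0]
    - [0,0,0]
  grip: [-1,-1,-1,-1,-1]

```text
t: 27.1
tool_pos: [559.2, 114.6, 128.0]
ee_rot: [3.142, 0.0, -3.083]
contact_force: [0.9, 0.1, -0.7]
opening: 0.2
grip_force: 0.0
```

apply_moves:
  translation:
    - [-4,0,0]
    - [-8,-1,0]
    - [-9,-1,0]
    - [-9,-1,0]
    - [-9,-1,0]
  rot:
    - [0,0,0]
    - [0,0,0]
    - [0,0,0]
    - [0,0,0]
    - [0,0,0]
  grip: [-1,-1,-1,-1,-1]

```text
t: 27.6
tool_pos: [649.3, 110.1, 125.8]
ee_rot: [3.141, -0.001, -3.083]
contact_force: [-0.8, -0.7, 0.6]
opening: 0.7
grip_force: 0.0
```

```bash
python3 -c "
from h import *
w=shot('wrist','w10.png');s=status.sense();print(s['tool_pos'],s['t'])
for r in tops(w,'spacer_28'):
    c=np.array(r[1][0])-C; print(r[0],r[1],r[2],c@U,c@V)
cv2.imwrite('pics/w10c.png',cv2.resize(cv2.imread('pics/w10.png')[60:300,160:480],(800,600)))
b=shot('side')
for n in('ink_tin','ink_dabber'): print(n,[(q['p'],q['at']) for q in spotter.tip_of(n,'side')[:1]])
"
```

```text
[649.16212411 110.16233418 126.088497  ] 27.65
0.81 ((626.30029296875, 118.55891418457031), (90.62594604492188, 29.0363712310791), 4.636523246765137) [102.  89.  71.] -45.43639539477523 -64.40395606910052
0.76 ((624.5460815429688, -102.6287612915039), (51.053489685058594, 96.50772857666016), 80.406005859375) [135. 126.  92.] -60.230057454633624 -285.10332762029947
0.55 ((623.5943603515625, 157.338134765625), (89.36837768554688, 50.7272834777832), 3.362574577331543) [147. 100.  67.] -45.85097286324157 -25.532653727585185
ink_tin [(0.69, [624.5, 120.5, -1.3])]
ink_dabber []
```

View pics/w10c.png

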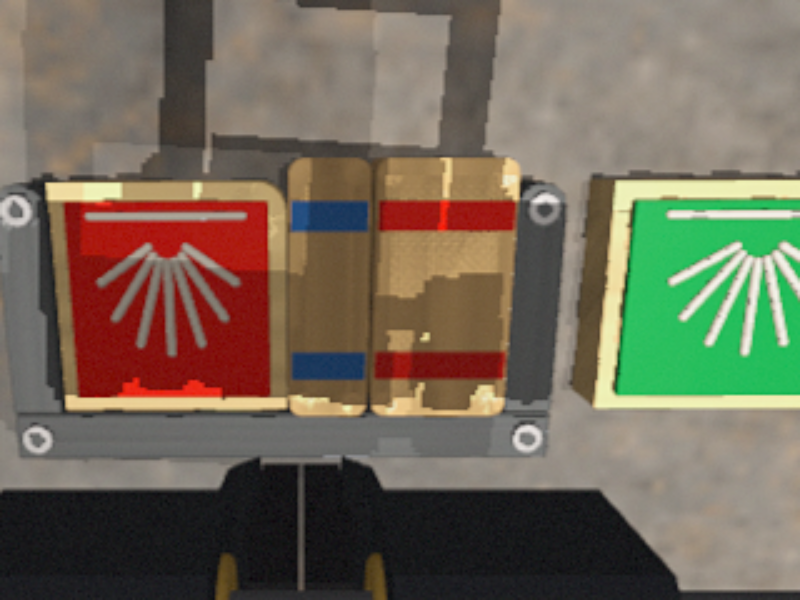

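Both spacers lie flat, stripes up, filling the gap between the red block (crop column 288) and the left rail (column 518). Both touch the back rail at row 415, and their front ends are flush at row 157. The arm is clear, so I'm handing the job in.

```bash
python3 -c "
from h import *
print(job_done())"
```

```text
the job is handed in; nothing more can be done
None
```

The job is handed in: the 28 mm and 48 mm spacers sit side by side in the 78.5 mm gap, flat, stripes up and against the back rail. The ink tin and dabber were never approached, though my last network check failed to locate either of them.

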